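# Clamp a relay module in the board holder to the clutch click

## Task

Set the loose relay module flat on the bed of the board holder between its two jaws, its long edges along the jaws, and let go of it. Then turn the holder's black wing knob clockwise until the jaw has clamped the module and the knob's torque clutch clicks over once; stop there without driving it on into a second click, and let go of it. Leave the other things on the bench where they are.

Things in the scene. Friction and masses are not known exactly. Their poses are not given: they have to be found in the camera images.
- holder: Grey and dark steel board holder, fixed to the bench: base plate 200 (x) x 110 (y) x 12 mm, its top the flat bed, 12 mm above the bench. Origin: centre of the underside; x along the clamping direction, y along the jaws, z up. Fixed jaw: bar 90 mm long, clamping face at x = -70 mm, back at -86 mm, top 28 mm above the bench. Gear housing under the knob: 64 x 70 mm, centred at x = 58 mm, top 50 mm up.
- jaw: Moving aluminium jaw, 18 mm thick (x), 84 mm long (y), top 26.5 mm above the bench. Origin: middle of its clamping face at bed height; axes as the holder's. It closes towards the fixed jaw (holder -x) by 8 mm per radian of clockwise drive; the gap between the jaws starts at 56 to 60 mm and can shrink to 32 mm. It stays where it is left.
- knob_grip (a point): On the vertical axis of the black wing knob, 78 mm above the bench; x along the wing. Wing: 48 mm long, 13 mm thick, 30 mm tall (58 to 88 mm above the bench), on a 50 mm disc; grip it across the 13 mm. Clockwise from above closes the jaw. First up to 1 rad of unknown play, then 0.13 N m to drive the jaw; with the module tight its clutch slips. At rest friction shifts torques by up to 0.2 N m.
- clickpin (a joint): Steel pin, 9 mm thick, in the wing's top: metres out, 4 mm per rad of clutch slip, 0 at first. Tight, the torque while turning climbs to about 0.27 N m (pin 0.6 mm, slip 0.15 rad), then falls to about 0 (pin 1.8 mm): the click. Let go there, the pin stays between 1.4 and 2.4 mm; let go earlier, it springs back. The second click builds from 2.4 mm; past 3.4 mm is overrun.
- module: Loose relay module, about 90 g: flat green board on a carrier, 50 mm (x) x 80 mm (y) x 8 mm thick, with a black relay block 22 mm (x) x 30 mm (y) standing in its middle up to 40 mm above its underside; small parts near both short ends of the board, up to 19 mm above the underside. Origin: centre of the underside, z up. Its two 80 mm long edges are to be clamped (either way round); grip the block across its 30 mm.
- breadboard: Bystander: white breadboard 55 x 165 x 9 mm lying flat; origin centre of the underside.
- battery: Bystander: block battery 27 x 18 x 46 mm standing upright; origin centre of the underside.
- servo: Bystander: small black servo motor 54 x 20 x 45 mm standing; origin centre of the underside.
- screwdriver: Bystander: screwdriver lying on the bench; origin on its underside, x along it.
There are look-alikes about, which are no part of the job. Several things have the shape of the module; the one meant has the colours described above. Leave any purple look-alike of the holder alone.

How it is judged (in metres and radians):
On the way, in this order (a step that is already met when the one before it is completed fails the run):
1. the module lies flat on the bed between the jaws, let go (z of module in the frame of holder between 0.0095 and 0.0145 m and x of module in the frame of holder between -0.048 and -0.03 m and y of module in the frame of holder between -0.02 and 0.02 m and angle between the y axis of module and the y axis of holder, either way round below 0.2 rad and angle between module's own z axis and vertical below 0.06 rad and contact force between the fingers and module below 0.3 N), for 0.2 s.
2. the clutch clicks over with the jaw pressing on the module (value of joint clickpin above 0.0013 m and contact force between jaw and module above 1 N), for 0.1 s.
At the end, for the whole second after the job is handed in: Clutch clicked over once (pin 1.3 to 3.4 mm out); module at rest, flat on the bed (0.06 rad, 2.5 mm), long edges along the jaws within 0.06 rad, centre within 20 mm of the jaws' middle and within 3 mm of holder x = -45 mm, pressed by the moving jaw with over 1 N (all of step 2 and value of joint clickpin below 0.0034 m and z of module in the frame of holder between 0.0095 and 0.0145 m and x of module in the frame of holder between -0.048 and -0.042 m and y of module in the frame of holder between -0.02 and 0.02 m and angle between the y axis of module and the y axis of holder, either way round below 0.06 rad and angle between module's own z axis and vertical below 0.06 rad and linear speed of module below 0.02 m/s); the robot touches nothing.
It fails at once if the knob is driven on into a second click (pin more than 3.4 mm out) (value of joint clickpin above 0.0034 m).
It fails at once if the module is crushed by the moving jaw (over 60 N) (contact force between jaw and module above 60 N).
It fails at once if a bystander is moved more than 20 mm (distance of any of breadboard, battery, servo, screwdriver from where it was at the start of the episode above 0.02 m).
It also fails if it takes over 72 s, if anything falls off the work surface, if the arm or the gripper's body presses on something with over 40 N, if the wrist force passes 120 N, or if a joint passes its speed limit or range.

## Robot

A 6-joint arm with a two-finger parallel gripper is mounted at the origin on the work surface. World frame = base frame: x ahead of the robot, y to its left, z up, the work surface at z = 0. Lengths are in m, angles in degrees, forces in N, time in s.
With the tool pointing down it reaches from about 0.4 to 0.825 m from the base axis. Payload 7 kg.
Tool frame: the origin (TCP) lies midway between the tips of the shut fingers; the grasp point (between the pads) lies 19 mm behind it; z points along the fingers, y is the line along which they close (so a half turn about z gives the same grasp; the last joint's range is limited). The gripper opens to 88 mm and grips with 3 to 60 N. Pads are 19 mm wide; open, the fingers measure 130 mm over their backs; the gripper's body (78 mm by 193 mm) begins 47 mm behind the grasp point.
Start: joints at [85.033, 20.546, 0.682, 0, -70.136, -16.507], TCP at [0.247, 0.628, 0.227] pointing down, gripper open.
Joint ranges: [-176.03, 176.03], [-82.01, 121.73], [-58.28, 71.71], [-173.87, 95.51], [-174.79, -0.11], [-173.66, 173.66]. Speed limits (degrees/s): [136.94, 136.94, 172.46, 180, 180, 180].

## Interface

Orientations are given as [roll, pitch, yaw] about the fixed x, y, z axes, in that order (R = Rz(yaw) Ry(pitch) Rx(roll)).
In Python, from plant import ctrl gives the robot as it stands.
- The arm moves only by the tool arm_command, never from a script. Its argument "steps" is a list of rows, each an object with "translation": the shift along the tool's x, y, z in mm, a list of three; "rotation": the turn, a rotation vector about the tool's x, y, z in units of 5 degrees (1.0 is 5 degrees), a list of three; "claw": the finger opening in mm, from 0 to 87.6. In form: [{"translation": [x, y, z], "rotation": [rx, ry, rz], "claw": claw}, ...]. A call has 1 to 5 rows; each row is the pose to reach, as a shift and turn from the pose commanded when the call began, along the tool's axes at that moment; what a row does not reach only later rows make up. A row lasts 1/10 s, in which the tool goes at most 50 mm and 8.59 degrees, less where a joint would pass 70% of its speed; a pose out of reach is approached as far as the arm can. A call with a gripper value outside its range is refused whole. The fingers move at their own pace and stop on an object; the grip force is fixed at half the most. Time passes only in rows, so rows that repeat a pose let the fingers close. It gives the time, the measured TCP pose, the force, the opening and the grip force at its end, in the units of the state.
- ctrl.get_obs(): the state, without advancing time (a new reading comes with each control period).
- ctrl.snapshot(name): name is "scene" or "top" or "wrist"; returns (picture, depth): 420x560x3 uint8, red, green, blue; 420x560 float32, m along the optical axis (not along the pixel's ray), 0 where there is no reading.
- ctrl.calibration(name): a dict with "vertical_fov" (degrees; the focal length in pixels is half the picture's height over the tangent of half this angle, whatever the lens; pixels are square), "cx", "cy" (the principal point, pixels), "rvec" (rotation vector, rad) and "tvec" (3), from world to camera coordinates, as OpenCV has them; the wrist camera has in their place "hand_eye" (4x4, takes a point from camera to tool coordinates, whose origin is the TCP and whose axes are the flange's). Camera axes: x right, y down, z forward; pixel columns grow to the right and rows downward; lengths in m; the calibration is good to about 2 mm. A picture is of the moment at which its call begins: read the wrist's pose just before it. calibration takes no time and is no camera call.
- ctrl.close_job(): hands the job in; it is judged then, once.
The state is a dict: "clock": time; "joint_pos": joint angles; "qvel": joint speeds; "tau": joint torques, N m; "tool_pos": TCP position; "orientation": TCP orientation; "force": force on the tool from outside, world axes, zero at the start; "moment": the same for the moment, N m; "opening": finger opening in m; "gripper_force": force on a finger pad.
Only numpy, scipy, OpenCV 4.12 (cv2) and the standard library are available. Lean on these libraries where they do the work, as an engineer would, in place of code of your own. Each camera call takes 0.05 s, during which the arm holds its last target. There are 200 camera calls.

## Working session

There is one attempt and no reset: what is moved stays moved. The work goes in short steps, Python scripts to look and compute and a tool call to move; the robot and the scene stay as the last step left them, time stands still between calls to the robot, and variables do not carry over. Pictures are saved under pics/ and viewed, at most 10 in all, crops included, and the job is handed in when it is done.

Besides the shell and the picture viewer there is one more tool, called after "Request:" as a command line: name --argument value ..., lists and objects as JSON in quotes. arm_command: Moves the arm, as the interface text tells. Its arguments: {"type":"object","properties":{"steps":{"type":"array"}},"required":["steps"]}

```bash
mkdir -p pics; ls; cat > h.py <<'E'
import numpy as np, cv2
from plant import ctrl
from scipy.spatial.transform import Rotation as R
def cam(n):
    c=ctrl.calibration(n); f=210/np.tan(np.radians(c["vertical_fov"])/2)
    K=np.array([[f,0,c["cx"]],[0,f,c["cy"]],[0,0,1]])
    if n=="wrist":
        o=ctrl.get_obs(); T=np.eye(4); T[:3,:3]=R.from_euler('xyz',o["orientation"],degrees=True).as_matrix(); T[:3,3]=o["tool_pos"]
        T=T@np.array(c["hand_eye"])
    else:
        T=np.eye(4); T[:3,:3]=cv2.Rodrigues(np.array(c["rvec"],float))[0]; T[:3,3]=np.ravel(c["tvec"]); T=np.linalg.inv(T)
    return K,T
def ray(K,T,uv,z):
    uv=np.atleast_2d(uv).astype(float)
    d=np.c_[(uv-K[[0,1],2])/K[0,0],np.ones(len(uv))]@T[:3,:3].T
    return T[:3,3]+d*((z-T[2,3])/d[:,2])[:,None]
def cloud(K,T,D):
    v,u=np.mgrid[:420,:560]; p=np.stack([(u-K[0,2])/K[0,0]*D,(v-K[1,2])/K[1,1]*D,D],-1)
    return p@T[:3,:3].T+T[:3,3]
E
python3 - <<'E'
from h import *
print(ctrl.get_obs())
for n in("top","scene"):
    print(ctrl.calibration(n)); K,T=cam(n); p,d=ctrl.snapshot(n); cv2.imwrite(f"pics/{n}0.png",p[...,::-1]); np.savez(f"{n}0.npz",p=p,d=d,K=K,T=T); print(T[:3,3],T[:3,2])
print(ctrl.calibration("wrist"))
E
```

```text
pics
{'clock': 0.0, 'joint_pos': array([ 8.50346581e+01,  2.05906018e+01,  6.32860747e-01, -2.09401210e-02,
       -7.01351328e+01, -1.65061215e+01]), 'qvel': array([ 0.04103813, -0.01984827,  0.03061436,  0.00015181,  0.06488565,
       -0.05517881]), 'tau': array([-2.19939524e-03, -5.82714057e+01,  2.93045068e+01,  6.99713588e+00,
        6.66299660e-03, -1.72754790e-04]), 'tool_pos': array([0.24692442, 0.62768064, 0.22562257]), 'orientation': array([ 1.79905360e+02, -7.51603873e-03, -2.14785886e+01]), 'force': array([-0.73042998,  0.49282107,  0.18357933]), 'moment': array([ 0.02562232,  0.00387516, -0.04776453]), 'gripper_force': 0.0, 'opening': 0.08758736548618472}
{'vertical_fov': 56.8815125674378, 'cx': 286.1550596240636, 'cy': 209.74174820425858, 'rvec': array([ 2.18975094, -2.12948838,  0.11921028]), 'tvec': array([0.00527739, 0.54004395, 0.94129045])}
[0.42806825 0.01407897 0.99712706] [ 0.11478253  0.00644051 -0.99336977]
{'vertical_fov': 48.30334992617802, 'cx': 284.3522680267358, 'cy': 210.50909222172254, 'rvec': array([ 1.83819489,  1.62325305, -0.67374582]), 'tvec': array([-0.06537262, -0.30964055,  1.58229852])}
[ 1.34525791 -0.11626534  0.88350608] [-0.70924323  0.09835848 -0.69806852]
{'vertical_fov': 69.92952583010492, 'cx': 283.88673514737343, 'cy': 207.65908376037646, 'hand_eye': array([[ 2.84123930e-04, -9.51575680e-01, -3.07414452e-01,
         8.37540208e-02],
       [ 9.99999953e-01,  3.05164689e-04, -2.03743804e-05,
        -3.01393637e-05],
       [ 1.13199800e-04, -3.07414432e-01,  9.51575722e-01,
        -1.56761640e-01],
       [ 0.00000000e+00,  0.00000000e+00,  0.00000000e+00,
         1.00000000e+00]])}
```

View pics/top0.png

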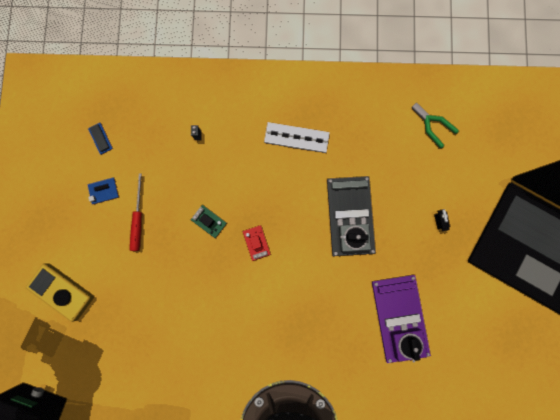

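View pics/scene0.png

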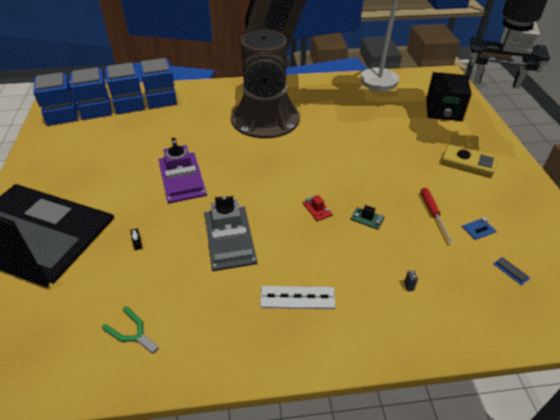

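The top view shows the green module at (209,221) with a red look-alike at (257,242). The grey holder is at (351,216), with its fixed jaw on the far side (350,184) and the knob at (355,237). The scene view agrees, so I'll measure coarsely and then refine with the wrist camera.

```bash
python3 - <<'E'
from h import *
z=np.load("top0.npz");K,T,p,d=z["K"],z["T"],z["p"],z["d"]
C=cloud(K,T,d); hsv=cv2.cvtColor(p,cv2.COLOR_RGB2HSV)
bg=(C[...,2]>0.004)
def rect(m,zz,name):
    uv=np.argwhere(m)[:,::-1]; P=ray(K,T,uv,zz)[:,:2]
    r=cv2.minAreaRect((P*1000).astype(np.float32)); print(name,len(uv),r, P.mean(0))
def box(u0,v0,u1,v1):
    m=np.zeros(d.shape,bool);m[v0:v1,u0:u1]=1;return m
notY=~((hsv[...,0]>12)&(hsv[...,0]<32)&(hsv[...,1]>120))
rect(notY&box(185,198,234,244),.008,"module")
rect(notY&box(320,170,382,262),.012,"holder")
m=box(185,198,234,244)&(C[...,2]>.03);print("block",m.sum(),C[m].mean(0)); 
m=box(320,170,382,262)&(C[...,2]>.07);print("knob",m.sum(),C[m].mean(0));rect(m,.088,"wing")
for b in((320,170,382,205),(320,205,382,226)):
    m=box(*b)&(C[...,2]>.022);print("jaw",C[m].mean(0));rect(m,.027,"jaw")
E
```

```text
module 591 ((507.891845703125, 219.27145385742188), (80.01123046875, 48.34436798095703), 55.228492736816406) [0.50777346 0.21933319]
holder 3267 ((532.3963012695312, -144.0351104736328), (198.1602325439453, 108.1502914428711), 5.001710414886475) [ 0.53098821 -0.14416063]
block 128 [0.50126075 0.20039154 0.12170914]
knob 145 [ 0.46870221 -0.12812813  0.20632487]
wing 145 ((531.0696411132812, -133.44302368164062), (136.2737274169922, 185.76016235351562), 85.68131256103516) [ 0.48280259 -0.14613603]
jaw [ 0.60505972 -0.13402257  0.05612728]
jaw 239 ((599.9938354492188, -136.11346435546875), (129.70848083496094, 60.81785583496094), 78.93267822265625) [ 0.61029421 -0.13881325]
jaw [ 0.52773586 -0.14267184  0.05318651]
jaw 320 ((527.3395385742188, -131.9476318359375), (42.90452575683594, 108.30815887451172), 1.5953315496444702) [ 0.53044176 -0.1465756 ]
```

```bash
cat >> h.py <<'E'
def go(pos,yaw):
    o=ctrl.get_obs(); A=R.from_euler('xyz',o["orientation"],degrees=True); B=R.from_euler('xyz',[180,0,yaw],degrees=True)
    t=A.inv().apply(np.array(pos)-o["tool_pos"])*1000; r=(A.inv()*B).as_rotvec(degrees=True)/5
    print("at",o["clock"],np.round(o["tool_pos"],4),np.round(o["orientation"],2),"j",np.round(o["joint_pos"],1),"-> t",np.round(t,1),"r",np.round(r,2))
E
python3 -c "
from h import *
go([.508,.219,.12],-34.8)"
```

```text
at 0.1 [0.247  0.6277 0.2257] [ 1.7992e+02 -1.0000e-02 -2.1480e+01] j [ 85.   20.6   0.6  -0.  -70.1 -16.5] -> t [392.6 284.6 106.2] r [ 0.02 -0.    2.66]
```

Request:
arm_command --steps '[{"translation":[40,29,8],"rotation":[0,0,0.4],"claw":87},{"translation":[80,58,16],"rotation":[0,0,0.8],"claw":87},{"translation":[120,87,24],"rotation":[0,0,1.2],"claw":87},{"translation":[160,116,32],"rotation":[0,0,1.6],"claw":87},{"translation":[200,145,40],"rotation":[0,0,2.0],"claw":87}]'

```text
clock: 0.6
tool_pos: [0.3805, 0.4182, 0.1861]
orientation: [180.0, 0.0, -31.5]
force: [-0.2, 0.8, 0.2]
opening: 0.0874
gripper_force: 0.0
```

```bash
python3 -c "
from h import *
go([.508,.219,.12],-34.8)"
```

```text
at 0.6 [0.3805 0.4182 0.1861] [179.98   0.   -31.54] j [ 67.5  12.1 -16.7  -0.  -61.3  -9.1] -> t [212.9 103.1  66.1] r [0.   0.   0.65]
```

Request:
arm_command --steps '[{"translation":[43,21,14],"rotation":[0,0,0.13],"claw":87},{"translation":[86,42,28],"rotation":[0,0,0.26],"claw":87},{"translation":[129,63,42],"rotation":[0,0,0.39],"claw":87},{"translation":[172,84,56],"rotation":[0,0,0.52],"claw":87},{"translation":[213,103,66],"rotation":[0,0,0.65],"claw":87}]'

```text
clock: 1.1
tool_pos: [0.5081, 0.2189, 0.1196]
orientation: [179.9, 0.0, -34.8]
force: [0.2, 1.1, -0.4]
opening: 0.0871
gripper_force: 0.0
```

Request:
arm_command --steps '[{"translation":[0,0,0],"rotation":[0,0,0],"claw":87},{"translation":[0,0,0],"rotation":[0,0,0],"claw":87}]'

```text
clock: 1.3
tool_pos: [0.5082, 0.2197, 0.12]
orientation: [179.9, 0.0, -34.9]
force: [-0.5, 1.3, -0.0]
opening: 0.087
gripper_force: 0.0
```

```bash
python3 - <<'E'
from h import *
go([.508,.219,.12],-34.8)
K,T=cam("wrist"); p,d=ctrl.snapshot("wrist"); cv2.imwrite("pics/w1.png",p[...,::-1]); np.savez("w1.npz",p=p,d=d,K=K,T=T)
hsv=cv2.cvtColor(p,cv2.COLOR_RGB2HSV)
m=((hsv[...,0]>50)&(hsv[...,0]<90)&(hsv[...,1]>80)).astype(np.uint8)
n,l,s,c=cv2.connectedComponentsWithStats(m)
for i in range(1,n):
    if s[i,4]>500:
        P=ray(K,T,np.argwhere(l==i)[:,::-1],.008)[:,:2]; print(s[i],cv2.minAreaRect((P*1000).astype(np.float32)))
C=cloud(K,T,d); print(np.nanmax(C[...,2]))
b=(C[...,2]>.034)&(C[...,2]<.044)&(np.hypot(C[...,0]-.508,C[...,1]-.219)<.03)
print(b.sum(),cv2.minAreaRect((C[b][:,:2]*1000).astype(np.float32)),C[b].mean(0))
E
```

```text
at 1.3 [0.5082 0.2197 0.12  ] [ 1.7993e+02  2.0000e-02 -3.4880e+01] j [ 43.7  14.7 -22.9  -0.  -52.5  11.5] -> t [0.3 0.7 0. ] r [ 0.01  0.   -0.02]
[ 241  179   84   49 2200] ((509.31976318359375, 219.9053955078125), (76.83831787109375, 47.014801025390625), 55.12070083618164)
0.2767433127152231
909 ((508.8504943847656, 220.61907958984375), (29.698102951049805, 22.333759307861328), 54.81294250488281) [0.50944377 0.22042843 0.03845963]
```

View pics/w1.png

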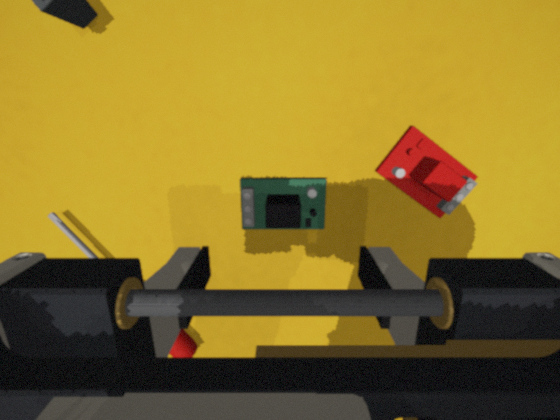

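The module is at (283,204), with its block at (283,210), centred between the fingers and with the red look-alike clear. I'll descend and grip.

Request:
arm_command --steps '[{"translation":[0,-1,35],"rotation":[0,0,0],"claw":87},{"translation":[0,-1,70],"rotation":[0,0,0],"claw":87},{"translation":[0,-1,90],"rotation":[0,0,0],"claw":87},{"translation":[0,-1,98],"rotation":[0,0,0],"claw":87},{"translation":[0,-1,98],"rotation":[0,0,0],"claw":60}]'

```text
clock: 1.85
tool_pos: [0.5078, 0.2227, 0.0221]
orientation: [179.9, 0.0, -34.6]
force: [0.1, 0.4, -0.2]
opening: 0.083
gripper_force: 0.0
```

Request:
arm_command --steps '[{"translation":[0,0,0],"rotation":[0,0,0],"claw":40},{"translation":[0,0,0],"rotation":[0,0,0],"claw":20},{"translation":[0,0,0],"rotation":[0,0,0],"claw":20},{"translation":[0,0,0],"rotation":[0,0,0],"claw":20},{"translation":[0,0,0],"rotation":[0,0,0],"claw":20}]'

```text
clock: 2.35
tool_pos: [0.5087, 0.222, 0.0231]
orientation: [-180.0, -0.0, -34.7]
force: [-0.1, 0.2, -1.0]
opening: 0.0444
gripper_force: 0.0
```

Request:
arm_command --steps '[{"translation":[0,0,0],"rotation":[0,0,0],"claw":20},{"translation":[0,0,0],"rotation":[0,0,0],"claw":20}]'

```text
clock: 2.55
tool_pos: [0.5085, 0.2218, 0.0227]
orientation: [180.0, -0.0, -34.7]
force: [0.1, 0.4, 2.0]
opening: 0.0296
gripper_force: 30.0
```

Request:
arm_command --steps '[{"translation":[0,0,-15],"rotation":[0,0,0],"claw":20},{"translation":[0,0,-50],"rotation":[0,0,0],"claw":20},{"translation":[0,0,-90],"rotation":[0,0,0],"claw":20},{"translation":[0,0,-130],"rotation":[0,0,0],"claw":20},{"translation":[0,0,-147],"rotation":[0,0,0],"claw":20}]'

```text
clock: 3.05
tool_pos: [0.5098, 0.2227, 0.1735]
orientation: [-179.7, -0.1, -34.7]
force: [0.6, 0.3, -0.7]
opening: 0.0297
gripper_force: 30.0
```

```bash
python3 -c "
from h import *
print(ctrl.get_obs()['opening'],ctrl.get_obs()['force'])
go([.58,-.03,.17],5)"
```

```text
0.02973551547468549 [ 0.61041181  0.2871758  -0.6995805 ]
at 3.05 [0.5098 0.2227 0.1735] [-1.7973e+02 -1.0000e-01 -3.4700e+01] j [ 43.8  11.6 -19.    0.1 -59.   11.5] -> t [201.6 167.8   3.1] r [-0.04 -0.04 -7.94]
```

Request:
arm_command --steps '[{"translation":[34,28,0],"rotation":[0,0,-1.3],"claw":20},{"translation":[68,56,0],"rotation":[0,0,-2.6],"claw":20},{"translation":[102,84,0],"rotation":[0,0,-3.9],"claw":20},{"translation":[136,112,0],"rotation":[0,0,-5.2],"claw":20},{"translation":[170,140,0],"rotation":[0,0,-6.5],"claw":20}]'

```text
clock: 3.55
tool_pos: [0.5684, 0.0083, 0.1695]
orientation: [-180.0, 0.0, -1.9]
force: [0.5, -0.4, -1.4]
opening: 0.0296
gripper_force: 30.0
```

```bash
python3 -c "
from h import *
go([.58,-.03,.17],5)"
```

```text
at 3.55 [0.5684 0.0083 0.1695] [-1.7999e+02  2.0000e-02 -1.9400e+00] j [ 20.6  13.1 -17.6  -0.  -59.3  67.5] -> t [12.9 37.9 -0.5] r [-0.    0.   -1.39]
```

Request:
arm_command --steps '[{"translation":[7,20,0],"rotation":[0,0,-0.7],"claw":20},{"translation":[13,38,0],"rotation":[0,0,-1.4],"claw":20},{"translation":[13,38,0],"rotation":[0,0,-1.4],"claw":20},{"translation":[13,38,0],"rotation":[0,0,-1.4],"claw":20}]'

```text
clock: 3.95
tool_pos: [0.5796, -0.0288, 0.1691]
orientation: [-180.0, 0.1, 4.6]
force: [-1.9, 0.6, -1.7]
opening: 0.0297
gripper_force: 30.0
```

```bash
python3 - <<'E'
from h import *
go([.58,-.03,.17],5)
K,T=cam("wrist"); p,d=ctrl.snapshot("wrist"); cv2.imwrite("pics/w2.png",p[...,::-1]); np.savez("w2.npz",p=p,d=d,K=K,T=T)
E
```

```text
at 3.95 [ 0.5796 -0.0288  0.1691] [-1.7999e+02  5.0000e-02  4.6400e+00] j [ 16.4  14.3 -16.1  -0.  -59.6  78.2] -> t [ 0.3  1.3 -0.9] r [-0.    0.01 -0.07]
```

View pics/w2.png

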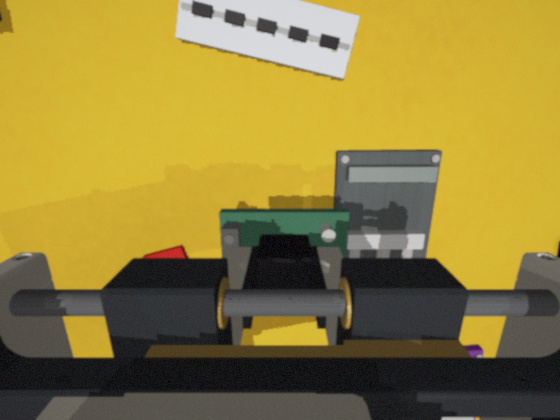

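The holder shows the fixed jaw at about (393,174) and the moving jaw at about (393,241). The breadboard is clear, and the held module's front edge is at row 212. Next I'll extract the edges.

```bash
python3 - <<'E'
from h import *
z=np.load("w2.npz");K,T,p,d=z["K"],z["T"],z["p"],z["d"]
g=cv2.cvtColor(p,cv2.COLOR_RGB2GRAY)
for c in(365,395,425): print(c,"144:",g[144:190,c].tolist(),"226:",g[226:262,c].tolist())
C=cloud(K,T,d)
print([round(x*1000) for x in C[144:262:3,410,2]]); 
hsv=cv2.cvtColor(p,cv2.COLOR_RGB2HSV)
# holder plate outline top edge & right side on z=.012
m=(hsv[...,1]<110); m[:,:335]=0; m[270:]=0; m[:140]=0; m[:,450:]=0
cnt=max(cv2.findContours(m.astype(np.uint8),0,2)[0],key=cv2.contourArea)
P=ray(K,T,cnt[:,0],.012)[:,:2]*1000; 
e=[(r.max(), r.argmax()) for r in [m[:,c] for c in range(350,425,15)]]
top=np.array([(c,np.argmax(m[:,c])-.5) for c in range(345,432,3)]);right=np.array([(559-np.argmax(m[r,::-1])+.5,r) for r in range(160,225,3)])
for n,q in(("top",top),("right",right)):
    P=ray(K,T,q,.012)[:,:2].astype(np.float32)*1000; v=cv2.fitLine(P,cv2.DIST_HUBER,0,.01,.01).ravel(); print(n,v,np.degrees(np.arctan2(v[1],v[0])))
# module front edge
gm=((hsv[...,0]>50)&(hsv[...,0]<90)&(hsv[...,1]>80))
q=np.array([(c,np.argmax(gm[190:230,c])+189.5) for c in range(225,346,3)])
zt=ctrl.get_obs()["tool_pos"][2]; 
v=cv2.fitLine((ray(K,T,q,zt-.022+.008)[:,:2]*1000).astype(np.float32),cv2.DIST_HUBER,0,.01,.01).ravel();print("mod",v,np.degrees(np.arctan2(v[1],v[0])))
uu=np.argwhere(gm[205:222])[:,1];print("mod cols",uu.min(),uu.max()); print(ray(K,T,[[uu.min()-.5,215],[uu.max()+.5,215]],zt-.014)*1000)
o=ctrl.get_obs();print(o["tool_pos"],o["orientation"])
E
```

```text
365 144: [180, 180, 180, 180, 176, 156, 112, 93, 98, 101, 106, 104, 104, 105, 103, 103, 101, 103, 102, 102, 90, 78, 93, 132, 151, 156, 154, 153, 152, 154, 155, 153, 154, 152, 154, 155, 152, 146, 117, 99, 99, 101, 97, 97, 99, 96] 226: [92, 100, 98, 97, 103, 105, 109, 118, 146, 175, 179, 159, 145, 147, 145, 145, 141, 139, 143, 142, 141, 143, 134, 105, 69, 62, 60, 57, 56, 64, 59, 53, 38, 22, 28, 32]
395 144: [179, 181, 180, 181, 173, 140, 92, 88, 95, 98, 97, 99, 101, 101, 104, 101, 100, 100, 100, 95, 87, 77, 90, 134, 148, 152, 152, 153, 153, 152, 153, 153, 152, 152, 152, 152, 150, 142, 113, 98, 99, 100, 98, 99, 98, 97] 226: [63, 60, 59, 62, 78, 85, 84, 96, 115, 132, 138, 140, 138, 136, 140, 140, 138, 136, 138, 139, 141, 141, 133, 105, 73, 60, 60, 64, 60, 60, 63, 56, 37, 14, 23, 23]
425 144: [181, 181, 177, 179, 171, 129, 85, 85, 95, 102, 101, 102, 97, 102, 100, 100, 101, 99, 101, 94, 81, 70, 93, 132, 147, 151, 149, 150, 150, 149, 151, 151, 151, 152, 151, 150, 150, 138, 119, 101, 101, 102, 103, 103, 101, 103] 226: [100, 97, 97, 98, 99, 97, 95, 104, 119, 126, 123, 119, 117, 111, 108, 108, 102, 102, 102, 97, 102, 97, 99, 101, 102, 106, 107, 111, 111, 115, 120, 105, 66, 33, 29, 24]
[-3, -1, 9, 11, 11, 11, 10, 19, 27, 28, 26, 26, 27, 11, 11, 10, 10, 11, 10, 11, 9, 9, 10, 10, 11, 11, 10, 11, 11, 18, 25, 26, 24, 25, 25, 15, 13, 14, 240, 240]
top [ 8.12437162e-02 -9.96694267e-01  6.31898010e+02 -1.23690956e+02] -85.339935
right [ 9.967197e-01  8.093091e-02  6.030653e+02 -1.907268e+02] 4.6420765
mod [ 8.1977017e-02 -9.9663424e-01  6.0772229e+02 -3.5971313e+01] -85.29778
mod cols 221 349
[[600.43975981  11.19024866 155.30520054]
 [606.75324966 -66.16430966 155.30520054]]
[ 0.57962375 -0.02825299  0.1693052 ] [-1.79994330e+02  3.53714832e-02  4.69421737e+00]
```

```bash
python3 - <<'E'
from h import *
z=np.load("w2.npz");K,T=z["K"],z["T"]
a=np.radians(4.65);u=np.array([np.cos(a),np.sin(a)]);n=np.array([-u[1],u[0]])
def f(c,r,h,t): P=ray(K,T,[c,r],h)[0,:2]*1000; print(t,u@P,n@P)
f(395,149.2,.012,"plate top");f(395,166.5,.028,"fix back");f(395,181.8,.028,"fix face");f(349,174,.028,"fixL");f(436,174,.028,"fixR")
f(395,233.5,.0265,"mov face top?");f(395,233.5,.012,"mov face bot?");f(365,237.3,.0265,"mov face top col365");f(395,248.9,.0265,"mov back")
f(285,209.8,.1693-.0147,"modfront"); f(221,215,.1546,"modL");f(349.5,215,.1546,"modR")
print(u@[579.6,-28.3],n@[579.6,-28.3])
E
```

```text
plate top 621.123288302544 -190.39274979965157
fix back 605.9957819961444 -186.49528982022767
fix face 590.38126286792 -188.2771571567227
fixL 598.3939456902158 -141.10003001431966
fixR 598.4124588291038 -228.58927659887794
mov face top? 533.064499792697 -195.3451467789633
mov face bot? 526.9514622016961 -201.13926716398544
mov face top col365 528.6079209232964 -163.39276773730597
mov back 514.8096386448906 -197.4283195327583
modfront 602.4436270392544 -76.33174468077056
modL 599.1230184921088 -37.66758590550183
modR 599.1446956824985 -115.29819595247493
575.3980080954259 -75.19429685698434
```

Request:
arm_command --steps '[{"translation":[-4,30,0],"rotation":[0,0,0],"claw":20},{"translation":[-9,65,0],"rotation":[0,0,0],"claw":20},{"translation":[-13,95,0],"rotation":[0,0,0],"claw":20},{"translation":[-15.4,108.3,0],"rotation":[0,0,0],"claw":20},{"translation":[-15.4,108.3,0],"rotation":[0,0,0],"claw":20}]'

```text
clock: 4.5
tool_pos: [0.5733, -0.1382, 0.1695]
orientation: [-180.0, 0.0, 4.7]
force: [0.1, 0.1, -1.1]
opening: 0.0295
gripper_force: 30.0
```

Request:
arm_command --steps '[{"translation":[0,0,35],"rotation":[0,0,0],"claw":20},{"translation":[0,0,70],"rotation":[0,0,0],"claw":20},{"translation":[0,0,102],"rotation":[0,0,0],"claw":20},{"translation":[0,0,109],"rotation":[0,0,0],"claw":20},{"translation":[0,0,109],"rotation":[0,0,0],"claw":20}]'

```text
clock: 5.0
tool_pos: [0.5732, -0.1367, 0.0599]
orientation: [180.0, 0.1, 4.8]
force: [-0.2, -0.3, -0.6]
opening: 0.0297
gripper_force: 30.0
```

```bash
python3 - <<'E'
from h import *
go([.5746,-.1386,.0352],4.65)
K,T=cam("wrist"); p,d=ctrl.snapshot("wrist"); cv2.imwrite("pics/w3.png",p[...,::-1]); np.savez("w3.npz",p=p,d=d,K=K,T=T)
E
```

```text
at 5.0 [ 0.5732 -0.1367  0.0599] [1.7999e+02 1.3000e-01 4.8400e+00] j [  5.6  21.7 -21.9   0.  -46.5  89.3] -> t [ 1.3  2.  24.7] r [0.   0.03 0.04]
```

View pics/w3.png

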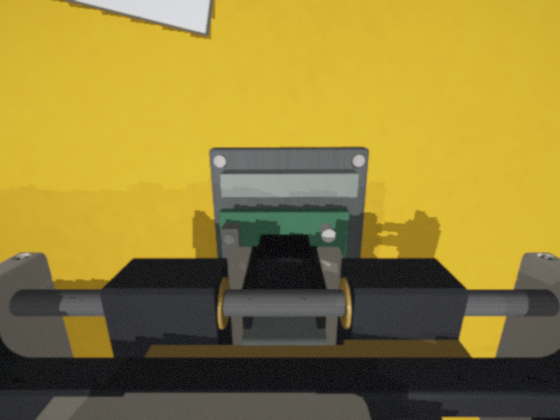

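The fixed jaw bar is at rows 172–199, and the module edge at row ~210 runs parallel to it, centred at column 285 against the jaw's 289. I'll check the gap numerically.

```bash
python3 - <<'E'
from h import *
z=np.load("w3.npz");K,T,p=z["K"],z["T"],z["p"]
hsv=cv2.cvtColor(p,cv2.COLOR_RGB2HSV);g=cv2.cvtColor(p,cv2.COLOR_RGB2GRAY)
print(g[165:215,290].tolist())
a=np.radians(4.65);u=np.array([np.cos(a),np.sin(a)])
gm=((hsv[...,0]>50)&(hsv[...,0]<90)&(hsv[...,1]>80))
zt=T[2,3]; zb=.0599-.0227+.008
for c in(240,290,335):
    col=g[180:206,c].astype(int); rf=180+np.argmax(col<110)-.5; rm=np.argmax(gm[200:230,c])+199.5
    F=ray(K,T,[c,rf],.028)[0,:2]*1000;M=ray(K,T,[c,rm],zb)[0,:2]*1000; print(c,rf,rm,u@F,u@M,u@F-u@M)
E
```

```text
[105, 104, 107, 103, 87, 75, 73, 79, 101, 138, 155, 159, 160, 159, 158, 160, 160, 159, 161, 159, 159, 159, 159, 158, 158, 157, 153, 149, 149, 147, 148, 136, 106, 93, 96, 97, 95, 93, 94, 86, 73, 57, 59, 53, 51, 47, 60, 87, 100, 106]
240 197.5 208.5 589.9020180611537 588.0032656001943 1.8987524609594857
290 196.5 208.5 590.6990654948099 588.1126643932646 2.5864011015453343
335 196.5 208.5 590.805724422376 588.21111598467 2.594608437706029
```

Request:
arm_command --steps '[{"translation":[-0.5,1,10],"rotation":[0,0,0],"claw":20},{"translation":[-0.5,1,18],"rotation":[0,0,0],"claw":20},{"translation":[-0.5,1,23],"rotation":[0,0,0],"claw":20},{"translation":[-0.5,1,25.3],"rotation":[0,0,0],"claw":20},{"translation":[-0.5,1,25.3],"rotation":[0,0,0],"claw":20}]'

```text
clock: 5.55
tool_pos: [0.5732, -0.1388, 0.0351]
orientation: [180.0, 0.0, 4.8]
force: [-0.7, 1.3, -0.8]
opening: 0.0297
gripper_force: 30.0
```

Request:
arm_command --steps '[{"translation":[0,0,0],"rotation":[0,0,0],"claw":35},{"translation":[0,0,0],"rotation":[0,0,0],"claw":45},{"translation":[0,0,0],"rotation":[0,0,0],"claw":50},{"translation":[0,0,0],"rotation":[0,0,0],"claw":50},{"translation":[0,0,0],"rotation":[0,0,0],"claw":50}]'

```text
clock: 6.05
tool_pos: [0.5733, -0.1387, 0.0354]
orientation: [180.0, -0.0, 4.8]
force: [0.9, -0.8, -0.4]
opening: 0.0497
gripper_force: 0.0
```

Request:
arm_command --steps '[{"translation":[0,0,-20],"rotation":[0,0,0],"claw":50},{"translation":[0,0,-50],"rotation":[0,0,0],"claw":50},{"translation":[0,0,-90],"rotation":[0,0,0],"claw":60},{"translation":[0,0,-130],"rotation":[0,0,0],"claw":60},{"translation":[0,0,-165],"rotation":[0,0,0],"claw":60}]'

```text
clock: 6.55
tool_pos: [0.5733, -0.1388, 0.2026]
orientation: [180.0, -0.1, 4.8]
force: [0.8, 0.5, 0.1]
opening: 0.0593
gripper_force: 0.0
```

Request:
arm_command --steps '[{"translation":[-30,0,0],"rotation":[0,0,0],"claw":60},{"translation":[-60,0,0],"rotation":[0,0,0],"claw":60},{"translation":[-60,0,0],"rotation":[0,0,0],"claw":60},{"translation":[-60,0,0],"rotation":[0,0,0],"claw":60}]'

```text
clock: 6.95
tool_pos: [0.5133, -0.1438, 0.201]
orientation: [180.0, -0.1, 4.8]
force: [-0.2, -0.0, 0.3]
opening: 0.0602
gripper_force: 0.0
```

```bash
python3 - <<'E'
from h import *
go([.4751,-.1460,.15],4.65)
K,T=cam("wrist"); p,d=ctrl.snapshot("wrist"); cv2.imwrite("pics/w4.png",p[...,::-1]); np.savez("w4.npz",p=p,d=d,K=K,T=T)
E
```

```text
at 6.95 [ 0.5133 -0.1438  0.201 ] [ 1.7999e+02 -8.0000e-02  4.7800e+00] j [  5.4   8.2 -19.4   0.  -62.3  89.3] -> t [-38.3  -1.   50.9] r [ 0.   -0.02  0.03]
```

View pics/w4.png

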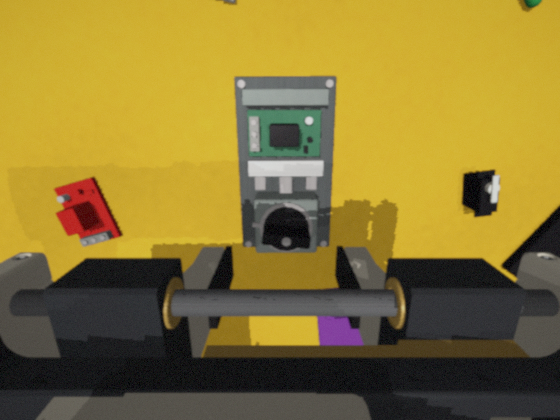

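The module lies between the jaws at (285,134), parallel to them. The knob disc is at (287,225) and its steel pin at (287,241). Next is the wing angle.

```bash
python3 - <<'E'
from h import *
z=np.load("w4.npz");K,T,p,d=z["K"],z["T"],z["p"],z["d"]
C=cloud(K,T,d);m=np.zeros(d.shape,bool);m[195:252,250:325]=1
h=C[...,2]
b=m&(h>.082)&(h<.094); P=C[b]*1000; print(b.sum(),P.mean(0),cv2.minAreaRect(P[:,:2].astype(np.float32)))
print(np.round(h[200:252:4,256:322:4]*1000).astype(int))
o=p[185:260,240:335]; cv2.imwrite("pics/k1.png",cv2.convertScaleAbs(cv2.resize(o,None,fx=8,fy=8,interpolation=2)[...,::-1],alpha=2.2))
E
```

```text
629 [ 476.70133589 -148.36068913   86.22092753] ((475.8183288574219, -148.50155639648438), (47.84132766723633, 13.412717819213867), 88.57970428466797)
[[48 48 48 48 48 48 48 48 47 47 48 48 48 48 49 47 11]
 [50 48 50 49 48 50 51 51 50 50 49 49 48 49 49 49 12]
 [48 47 49 50 52 51 55 56 56 55 51 50 47 49 48 47  9]
 [50 49 50 51 56 57 55 57 57 56 56 54 50 49 49 48 10]
 [49 49 51 57 57 56 57 57 57 56 58 57 53 50 49 47 10]
 [48 49 52 57 57 56 57 57 57 56 57 57 56 52 50 48 10]
 [51 51 61 62 62 60 57 56 57 58 57 56 57 50 49 47 11]
 [49 51 73 72 73 70 70 69 68 67 66 64 64 56 49 48 11]
 [48 50 83 84 84 82 80 79 79 77 77 75 75 72 47 47 10]
 [47 49 87 86 87 86 87 86 86 86 85 85 85 85 50 46 10]
 [49 50 87 87 86 88 87 86 86 86 87 86 86 87 49 47 10]
 [48 49 86 87 87 86 87 87 87 86 86 87 87 85 49 45 14]
 [47 48 48 49 51 56 57 56 57 58 50 49 85 86 47  0 -2]]
```

View pics/k1.png

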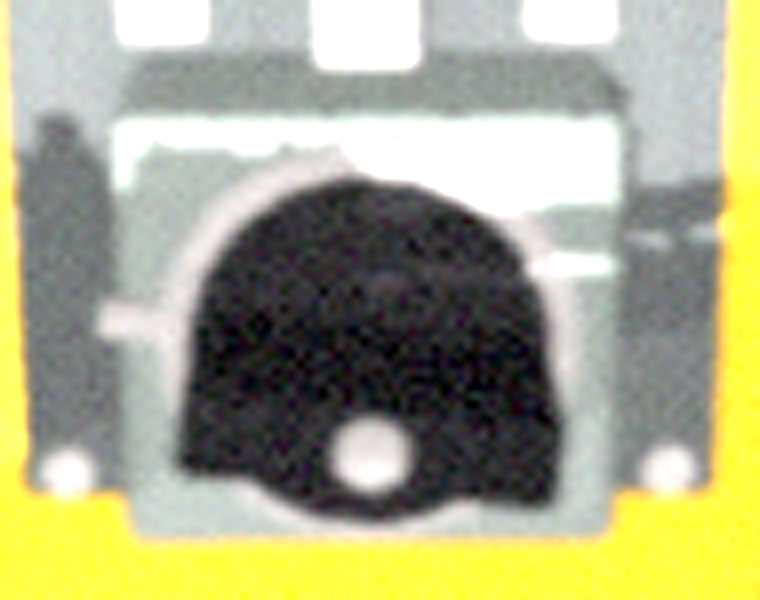

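The wing's centre is at (0.4758,-0.1485) and its long axis runs 88.6° in world. The pin in the crop is at (370,455). I'll go over the knob, turning to yaw -91.4°.

Request:
arm_command --steps '[{"translation":[-10,0,5],"rotation":[0,0,1.6],"claw":70},{"translation":[-20,1,10],"rotation":[0,0,3.2],"claw":70},{"translation":[-30,1.5,20],"rotation":[0,0,4.8],"claw":70},{"translation":[-37.8,1.5,30],"rotation":[0,0,6.4],"claw":70},{"translation":[-37.8,1.5,40],"rotation":[0,0,8.0],"claw":70}]'

```text
clock: 7.5
tool_pos: [0.4759, -0.1483, 0.1597]
orientation: [180.0, 0.0, -35.6]
force: [-0.1, 0.0, -0.4]
opening: 0.07
gripper_force: 0.0
```

Request:
arm_command --steps '[{"translation":[0,0,0],"rotation":[0,0,1.6],"claw":70},{"translation":[0,0,0],"rotation":[0,0,3.2],"claw":70},{"translation":[0,0,0],"rotation":[0,0,4.8],"claw":60},{"translation":[0,0,0],"rotation":[0,0,6.4],"claw":50},{"translation":[0,0,0],"rotation":[0,0,8.0],"claw":50}]'

```text
clock: 8.0
tool_pos: [0.4768, -0.1482, 0.1599]
orientation: [180.0, -0.0, -75.5]
force: [-0.2, -0.3, -0.7]
opening: 0.0524
gripper_force: 0.0
```

Request:
arm_command --steps '[{"translation":[0,0,0],"rotation":[0,0,1.6],"claw":50},{"translation":[0,0,0],"rotation":[0,0,3.2],"claw":50},{"translation":[0,0,0],"rotation":[0,0,3.2],"claw":50},{"translation":[0,0,0],"rotation":[0,0,3.2],"claw":50}]'

```text
clock: 8.4
tool_pos: [0.4764, -0.1483, 0.16]
orientation: [180.0, -0.0, -91.0]
force: [-0.0, 0.5, 0.1]
opening: 0.0499
gripper_force: 0.0
```

```bash
python3 - <<'E'
from h import *
go([.4758,-.1485,.062],-91.4)
K,T=cam("wrist"); p,d=ctrl.snapshot("wrist")
C=cloud(K,T,d);h=C[...,2];b=(h>.082)&(h<.094)&(np.hypot(C[...,0]-.4758,C[...,1]+.1485)<.032);P=C[b]*1000; print(b.sum(),P.mean(0),cv2.minAreaRect(P[:,:2].astype(np.float32)))
E
```

```text
at 8.4 [ 0.4764 -0.1483  0.16  ] [ 1.7997e+02 -1.0000e-02 -9.0980e+01] j [  5.3   7.2 -26.6   0.  -56.3  -6.3] -> t [ 0.2  0.6 98. ] r [ 0.01 -0.    0.08]
885 [ 475.83187594 -150.52225374   86.34704422] ((475.8356628417969, -149.75538635253906), (47.321468353271484, 12.617347717285156), 88.99900817871094)
```

Request:
arm_command --steps '[{"translation":[0.8,0.6,35],"rotation":[0,0,0.1],"claw":50},{"translation":[0.8,0.6,70],"rotation":[0,0,0.1],"claw":50},{"translation":[0.8,0.6,90],"rotation":[0,0,0.1],"claw":50},{"translation":[0.8,0.6,98],"rotation":[0,0,0.1],"claw":50},{"translation":[0.8,0.6,98],"rotation":[0,0,0.1],"claw":30}]'

```text
clock: 8.95
tool_pos: [0.4749, -0.1492, 0.0616]
orientation: [179.9, -0.0, -91.6]
force: [1.3, 0.2, 0.1]
opening: 0.0465
gripper_force: 0.0
```

```bash
python3 - <<'E'
from h import *
o=ctrl.get_obs();print(o["moment"],o["tool_pos"])
K,T=cam("wrist"); p,d=ctrl.snapshot("wrist"); cv2.imwrite("pics/w5.png",p[...,::-1])
E
```

```text
[ 0.07924844 -0.01839546 -0.00883313] [ 0.47491901 -0.14918164  0.06155232]
```

Request:
arm_command --steps '[{"translation":[0,0,0],"rotation":[0,0,0],"claw":20},{"translation":[0,0,0],"rotation":[0,0,0],"claw":5},{"translation":[0,0,0],"rotation":[0,0,0],"claw":5},{"translation":[0,0,0],"rotation":[0,0,0],"claw":5},{"translation":[0,0,0],"rotation":[0,0,0],"claw":5}]'

```text
clock: 9.5
tool_pos: [0.4755, -0.1491, 0.0629]
orientation: [-180.0, -0.0, -91.7]
force: [-1.6, 1.0, 6.2]
opening: 0.0131
gripper_force: 30.0
```

```bash
cat > s.py <<'E'
from h import *
o=ctrl.get_obs();print("yaw",round(o["orientation"][2],2),"Mz",o["moment"].round(3),"F",o["force"].round(1),"tau6",o["tau"][5].round(3),"qv6",o["qvel"][5].round(1),"j6",o["joint_pos"][5].round(1),o["opening"].round(4),o["gripper_force"])
E
python3 s.py
```

```text
Traceback (most recent call last):
  File "s.py", line 2, in <module>
    o=ctrl.get_obs();print("yaw",round(o["orientation"][2],2),"Mz",o["moment"].round(3),"F",o["force"].round(1),"tau6",o["tau"][5].round(3),"qv6",o["qvel"][5].round(1),"j6",o["joint_pos"][5].round(1),o["opening"].round(4),o["gripper_force"])
                                                                                                                                                                                                        ^^^^^^^^^^^^^^^^^^
AttributeError: 'float' object has no attribute 'round'
```

Request:
arm_command --steps '[{"translation":[0,0,0],"rotation":[0,0,1.2],"claw":5},{"translation":[0,0,0],"rotation":[0,0,2.4],"claw":5},{"translation":[0,0,0],"rotation":[0,0,3.6],"claw":5},{"translation":[0,0,0],"rotation":[0,0,4.8],"claw":5},{"translation":[0,0,0],"rotation":[0,0,6],"claw":5}]'

```text
clock: 10.0
tool_pos: [0.4754, -0.1491, 0.0629]
orientation: [-180.0, 0.0, -121.9]
force: [-3.1, 1.2, 6.0]
opening: 0.013
gripper_force: 30.0
```

```bash
sed -i 's/,o\["opening"\].round(4)/,round(o["opening"],4)/' s.py; python3 s.py
```

```text
yaw -121.94 Mz [0.602 0.722 0.097] F [-3.1  1.2  6. ] tau6 1.591 qv6 -59.5 j6 -37.2 0.013 29.973495304584503
```

Request:
arm_command --steps '[{"translation":[0,0,0],"rotation":[0,0,1],"claw":5},{"translation":[0,0,0],"rotation":[0,0,2],"claw":5},{"translation":[0,0,0],"rotation":[0,0,3],"claw":5}]'

```text
clock: 10.3
tool_pos: [0.4754, -0.1491, 0.0629]
orientation: [-180.0, 0.0, -136.9]
force: [-1.9, 2.6, 6.2]
opening: 0.0132
gripper_force: 30.0
```

```bash
python3 s.py; python3 - <<'E'
from h import *
K,T=cam("wrist"); p,d=ctrl.snapshot("wrist"); cv2.imwrite("pics/w6.png",p[...,::-1])
K,T=cam("top"); p,d=ctrl.snapshot("top"); cv2.imwrite("pics/t6.png",p[...,::-1])
K,T=cam("scene"); p,d=ctrl.snapshot("scene"); 
a=np.hstack([cv2.resize(cv2.imread("pics/w6.png"),(400,300)),cv2.resize(cv2.imread("pics/t6.png")[150:270,290:410],(400,300))]); b=cv2.resize(p[190:270,190:298,::-1],(800,300)) ; cv2.imwrite("pics/m6.png",np.vstack([a,b]))
E
```

```text
yaw -136.9 Mz [0.684 0.712 0.128] F [-1.9  2.6  6.2] tau6 1.299 qv6 -49.7 j6 -52.1 0.0132 29.974032640457153
```

View pics/m6.png

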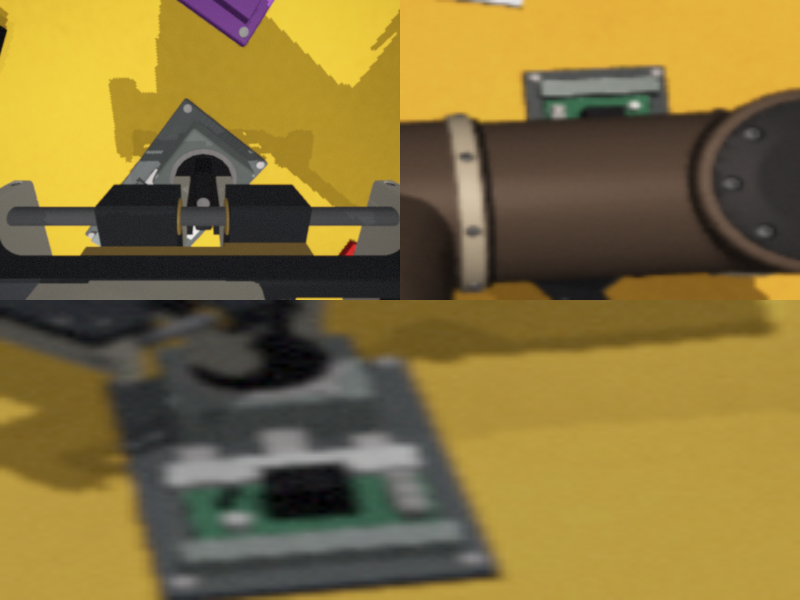

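Top left is the wrist view, with the pin at (203,201). The bottom is the scene view, with the moving jaw bar at about (290,465) just behind the module and a small gap to the fixed jaw. Moving torque is about 0.13, so the jaw is driving. I'll continue in small steps and read the torque.

Request:
arm_command --steps '[{"translation":[0,0,0],"rotation":[0,0,0.7],"claw":5},{"translation":[0,0,0],"rotation":[0,0,1.4],"claw":5}]'

```text
clock: 10.65
tool_pos: [0.4753, -0.1491, 0.0628]
orientation: [-180.0, 0.0, -143.8]
force: [-2.6, 1.0, 6.7]
opening: 0.0126
gripper_force: 30.0
```

```bash
python3 s.py
```

```text
yaw -143.83 Mz [0.741 0.768 0.157] F [-2.6  1.   6.7] tau6 0.942 qv6 -35.0 j6 -59.1 0.0126 29.975014328956604
```

Request:
arm_command --steps '[{"translation":[0,0,0],"rotation":[0,0,0.6],"claw":5},{"translation":[0,0,0],"rotation":[0,0,1.2],"claw":5}]'

```text
clock: 10.85
tool_pos: [0.4754, -0.149, 0.0629]
orientation: [-180.0, 0.0, -149.8]
force: [-1.5, 1.9, 6.2]
opening: 0.0129
gripper_force: 30.0
```

```bash
python3 s.py
```

```text
yaw -149.81 Mz [0.779 0.712 0.077] F [-1.5  1.9  6.2] tau6 0.715 qv6 -29.8 j6 -65.1 0.0129 29.975512325763702
```

Request:
arm_command --steps '[{"translation":[0,0,0],"rotation":[0,0,0.6],"claw":5},{"translation":[0,0,0],"rotation":[0,0,1.2],"claw":5}]'

```text
clock: 11.05
tool_pos: [0.4754, -0.149, 0.0629]
orientation: [-180.0, 0.0, -155.8]
force: [-2.8, 1.7, 6.0]
opening: 0.0126
gripper_force: 30.0
```

```bash
python3 s.py
```

```text
yaw -155.82 Mz [0.775 0.739 0.223] F [-2.8  1.7  6. ] tau6 0.673 qv6 -29.7 j6 -71.1 0.0126 29.98000591993332
```

Request:
arm_command --steps '[{"translation":[0,0,0],"rotation":[0,0,0.6],"claw":5},{"translation":[0,0,0],"rotation":[0,0,1.2],"claw":5}]'

```text
clock: 11.25
tool_pos: [0.4754, -0.149, 0.0629]
orientation: [-180.0, 0.0, -161.8]
force: [-2.7, 1.1, 6.1]
opening: 0.0129
gripper_force: 30.0
```

```bash
python3 s.py
```

```text
yaw -161.8 Mz [0.823 0.693 0.257] F [-2.7  1.1  6.1] tau6 0.577 qv6 -29.7 j6 -77.1 0.0129 30.000478327274323
```

Request:
arm_command --steps '[{"translation":[0,0,0],"rotation":[0,0,0.6],"claw":5}]'

```text
clock: 11.35
tool_pos: [0.4753, -0.149, 0.0628]
orientation: [-180.0, 0.0, -164.8]
force: [-1.9, 1.4, 6.4]
opening: 0.0129
gripper_force: 30.0
```

```bash
python3 s.py; python3 - <<'E'
from h import *
K,T=cam("scene"); ps=[]
for i in range(2):
    ps.append(ctrl.snapshot("scene")[0])
    print(ctrl.get_obs()["moment"][2])
np.savez("s7.npz",p=ps[0],K=K,T=T)
p=np.mean(ps,0)
a=np.radians(4.65);u=np.array([np.cos(a),np.sin(a)]);n=np.array([-u[1],u[0]]);Ti=np.linalg.inv(T)
def smp(im,zz,nn,us):
    P=(us[:,None]*u+nn*n)/1000; X=np.c_[P,np.full(len(us),zz)]@Ti[:3,:3].T+Ti[:3,3]; q=(X/X[:,2:])@K.T
    return cv2.remap(im.astype(np.float32).mean(-1),q[None,:,0].astype(np.float32),q[None,:,1].astype(np.float32),1)[0]
us=np.arange(500,612,2.)
p0=np.load("scene0.npz")["p"]
for nm,im in(("start",p0),("now",p)):
    print(nm,np.mean([smp(im,.0265,nn,us) for nn in (-158,-162,-208,-212)],0).round().astype(int).tolist())
cv2.imwrite("pics/s7.png",cv2.resize(np.hstack([p0[200:262,195:265],ps[0][200:262,195:265]])[...,::-1],(800,354),interpolation=2))
E
```

```text
yaw -164.8 Mz [0.865 0.777 0.314] F [-1.9  1.4  6.4] tau6 0.578 qv6 -29.8 j6 -80.0 0.0129 29.99970853328705
0.2601850423902439
0.12537080706041318
start [66, 79, 96, 111, 124, 137, 149, 157, 161, 162, 162, 162, 159, 154, 138, 118, 99, 84, 79, 77, 76, 73, 71, 69, 70, 71, 70, 69, 69, 69, 68, 68, 69, 69, 70, 71, 70, 70, 70, 70, 71, 76, 85, 98, 108, 113, 114, 114, 114, 110, 102, 86, 70, 56, 53, 53]
now [70, 84, 101, 114, 120, 123, 124, 127, 133, 144, 157, 165, 170, 171, 171, 171, 168, 162, 149, 129, 108, 92, 81, 73, 67, 63, 61, 61, 61, 63, 63, 68, 75, 88, 99, 109, 111, 109, 99, 88, 81, 83, 92, 105, 115, 121, 122, 122, 122, 119, 111, 94, 77, 62, 58, 58]
```

View pics/s7.png

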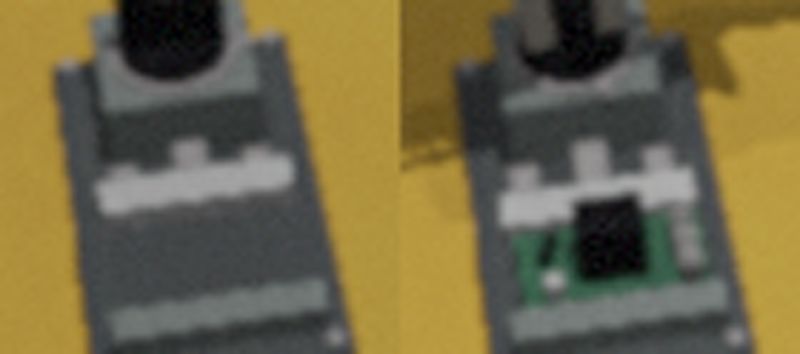

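The right crop shows the jaw against the module, and the module's front edge now meets the fixed jaw, so it's tight. Torque is about 0.3, near the peak, so I'll step on until it falls.

Request:
arm_command --steps '[{"translation":[0,0,0],"rotation":[0,0,0.6],"claw":5}]'

```text
clock: 11.55
tool_pos: [0.4753, -0.149, 0.0629]
orientation: [-180.0, 0.0, -167.7]
force: [-2.5, 2.2, 6.6]
opening: 0.0129
gripper_force: 30.0
```

```bash
python3 s.py
```

```text
yaw -167.7 Mz [0.801 0.705 0.225] F [-2.5  2.2  6.6] tau6 1.223 qv6 -32.4 j6 -83.0 0.0129 29.98704046010971
```

Request:
arm_command --steps '[{"translation":[0,0,0],"rotation":[0,0,0.6],"claw":5}]'

```text
clock: 11.65
tool_pos: [0.4754, -0.149, 0.0629]
orientation: [-180.0, 0.0, -170.8]
force: [-3.2, 1.8, 6.3]
opening: 0.0126
gripper_force: 30.0
```

```bash
python3 s.py
```

```text
yaw -170.8 Mz [0.78  0.713 0.156] F [-3.2  1.8  6.3] tau6 0.761 qv6 -29.9 j6 -86.1 0.0126 29.976210594177246
```

Request:
arm_command --steps '[{"translation":[0,0,0],"rotation":[0,0,0.6],"claw":5}]'

```text
clock: 11.75
tool_pos: [0.4753, -0.149, 0.0628]
orientation: [-180.0, 0.0, -173.8]
force: [-1.7, 2.5, 7.4]
opening: 0.0129
gripper_force: 30.0
```

```bash
python3 s.py
```

```text
yaw -173.82 Mz [0.87  0.729 0.091] F [-1.7  2.5  7.4] tau6 0.79 qv6 -29.8 j6 -89.1 0.0129 29.97439831495285
```

Request:
arm_command --steps '[{"translation":[0,0,0],"rotation":[0,0,0.6],"claw":5}]'

```text
clock: 11.85
tool_pos: [0.4754, -0.149, 0.0629]
orientation: [-180.0, 0.0, -176.8]
force: [-2.3, 2.0, 7.1]
opening: 0.0124
gripper_force: 30.0
```

```bash
python3 s.py
```

```text
yaw -176.83 Mz [0.822 0.686 0.002] F [-2.3  2.   7.1] tau6 0.85 qv6 -29.8 j6 -92.1 0.0124 29.978282153606415
```

The torque has fallen to about 0, which is the click. I'll add a hair to centre it, then let go.

Request:
arm_command --steps '[{"translation":[0,0,0],"rotation":[0,0,0.4],"claw":5},{"translation":[0,0,0],"rotation":[0,0,0.4],"claw":5},{"translation":[0,0,0],"rotation":[0,0,0.4],"claw":5}]'

```text
clock: 12.15
tool_pos: [0.4753, -0.149, 0.0628]
orientation: [180.0, 0.0, -178.7]
force: [-3.4, 1.9, 6.5]
opening: 0.013
gripper_force: 30.0
```

```bash
python3 s.py
```

```text
yaw -178.72 Mz [ 0.807  0.757 -0.057] F [-3.4  1.9  6.5] tau6 -0.024 qv6 0.1 j6 -94.0 0.013 29.9835142493248
```

Request:
arm_command --steps '[{"translation":[0,0,0],"rotation":[0,0,0],"claw":20},{"translation":[0,0,0],"rotation":[0,0,0],"claw":30},{"translation":[0,0,0],"rotation":[0,0,0],"claw":40},{"translation":[0,0,0],"rotation":[0,0,0],"claw":40},{"translation":[0,0,0],"rotation":[0,0,0],"claw":40}]'

```text
clock: 12.65
tool_pos: [0.4752, -0.1492, 0.0622]
orientation: [-180.0, -0.0, -178.7]
force: [1.1, 0.4, 0.4]
opening: 0.0393
gripper_force: 0.0
```

Request:
arm_command --steps '[{"translation":[0,0,-20],"rotation":[0,0,0],"claw":40},{"translation":[0,0,-50],"rotation":[0,0,0],"claw":40},{"translation":[0,0,-90],"rotation":[0,0,0],"claw":40},{"translation":[0,0,-120],"rotation":[0,0,0],"claw":40},{"translation":[0,0,-120],"rotation":[0,0,0],"claw":40}]'

```text
clock: 13.15
tool_pos: [0.4779, -0.1494, 0.1867]
orientation: [-180.0, 0.4, -178.7]
force: [0.1, -0.1, -0.4]
opening: 0.04
gripper_force: 0.0
```

```bash
python3 - <<'E'
from h import *
K,T=cam("wrist"); s=[ctrl.snapshot("wrist") for _ in range(4)]; p=s[0][0]; h=np.mean([cloud(K,T,d)[...,2] for _,d in s],0); C=cloud(K,T,s[0][1])
w=(np.hypot(C[...,0]-.4754,C[...,1]+.149)<.035)&(h>.082)&(h<.1)
g=p.mean(-1); pin=w&(g>70); wing=w&(g<50)
print(pin.sum(),wing.sum(),np.median(h[pin])-np.median(h[wing]),cv2.minAreaRect((C[w][:,:2]*1000).astype(np.float32)))
a=ctrl.snapshot("scene")[0][190:270,180:290]; b=p[...,::-1]
cv2.imwrite("pics/e.png",np.hstack([cv2.resize(b,(400,300)),cv2.resize(a[...,::-1],(400,300),interpolation=2)]))
E
```

```text
124 360 0.0011768683190732931 ((470.4503173828125, -149.7012481689453), (55.06056594848633, 13.609663963317871), 2.6888186931610107)
```

View pics/e.png

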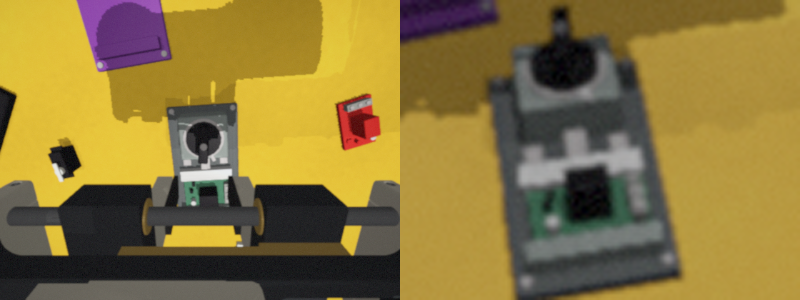

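The wrist view shows the wing along the holder axis with the pin at (203,146), and the module clamped. The wing hasn't sprung back. One quick check of pin height, over the pin disc only.

```bash
python3 - <<'E'
from h import *
K,T=cam("wrist"); s=[ctrl.snapshot("wrist") for _ in range(12)]; p=np.mean([x[0] for x in s],0); Cs=np.array([cloud(K,T,d) for _,d in s]); C=np.median(Cs,0);h=Cs[...,2].mean(0)
x,y=C[...,0]-.4755,C[...,1]+.149
w=(h>.0835)&(h<.095)&(np.abs(y)<.005)&(np.abs(x)<.022)
for lo in range(-20,22,3):
    m=w&(x*1000>=lo)&(x*1000<lo+3)&(np.abs(y)<.0035); print(lo,m.sum(),(h[m].mean()*1000).round(2),p.mean(-1)[m].mean().round())
print(ctrl.get_obs()["clock"])
E
```

```text
-20 23 85.99 23.0
-17 30 86.03 23.0
-14 24 86.05 23.0
-11 23 85.99 23.0
-8 29 86.07 33.0
-5 30 88.19 103.0
-2 23 88.39 114.0
1 18 88.1 127.0
4 23 86.14 79.0
7 23 85.94 56.0
10 26 85.94 56.0
13 21 86.0 55.0
16 22 85.95 55.0
19 21 85.8 67.0
14.0
```

```bash
python3 -c "
from h import *
print(ctrl.close_job())"
```

```text
the job is handed in; nothing more can be done
None
```

The job is handed in: the module is flat on the bed and clamped between the jaws, and the clutch clicked over once (pin about 2 mm out). The knob is released and the arm is clear; the hand-in gave no verdict.

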